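# Free a seized clamp knob and return the sample

### The job

The clamp knob on the sloping stand has seized over the metal sample. Rock the knob back and forth in small arcs until it breaks loose, swing its tab a quarter turn anticlockwise off the sample, then take the sample out and set it down flat on the cork in the empty bay of the tray, without dropping it and leaving the tab swung aside and the stored samples in their bays.

Things in the scene. Friction and masses are not known exactly. Their poses are not given: they have to be found in the camera images.
- stand: Fixed metal clamp stand, 150 x 116 mm, origin at the middle of its underside, z up, x towards its high side. Its deck slopes down towards -x (the robot's right) at 30 degrees: the deck normal is (-0.5, 0, 0.866) in this frame, the deck's top centre 55 mm above the origin. The knob stands 34 mm uphill of that centre, the sample 28 mm downhill. It stands left or right of the tray; yaw varies.
- knob_grip (a point): Centre of the clamp knob's grip: a dark round knurled knob 36 mm wide and 22 mm high, on the knob's axis, 55 mm above the deck. z is that axis, the deck normal, 30 degrees from vertical. It sits on a 13 mm stem out of a collar 40 mm wide and 10 mm high. A steel tab sticks out under it along -x (keep the fingers off that side). At the start -x points downhill, within 0.1 rad.
- tab_tip (a point): End of the knob's steel tab, on its top face. The tab is 12 mm wide and 4 mm thick, reaches 48 mm from the knob's axis (this point: 44 mm) along the knob's -x, 38 to 42 mm above the deck, and lies over the sample with 2 mm between, so that the sample cannot be lifted until the tab is swung aside. Axes as those of knob_grip.
- spindle (a point): Foot of the knob's axis on the deck, axes of the stand. The knob has 0.2 N m of friction. Seized, it turns only 0.22 rad either way of downhill, to hard stops; wrenching only slips in the fingers. Each full swing from stop to stop loosens it one step; after 3 to 7 swings (hidden) it lets go and turns anticlockwise from above to a last stop at 1.57 rad. Clockwise it never passes 0.24. It stays where left.
- sample_mid (a point): Centre of the plain bright metal sample to move: a cylinder 38 mm wide, 26 mm high, z its axis. At first it stands square on the sloping deck on a pedestal 30 mm wide, 10 mm high, its top 36 mm above the deck, and leans on two stop pins 6 mm thick and 18 mm above the deck, 19.5 mm downhill of its centre and 11 mm either side; its other sides are free.
- liner: Fixed cork liner, 44 x 80 x 3 mm, on the floor of the tray's one empty bay; origin at the middle of its underside, 3 mm above the bench; x along its short, y along its long side. The tray is black plastic, 115 x 190 mm, fixed, with four bays of 53 x 91 mm, outer walls 22 mm and dividing walls 16 and 18 mm high. The bay is parallel to the liner and centred on it.
- stored_1: Metal sample, 41 mm in diameter, 24 mm high, two dark spots on top, stored in one of the tray's other bays; origin at its underside's centre. Leave it alone.
- stored_2: Plain metal sample, 37 mm in diameter, 32 mm high, stored in another bay; origin at its underside's centre. Leave it alone.
- stored_3: Plain metal sample, 32 mm in diameter, 34 mm high, stored in another bay; origin at its underside's centre. Leave it alone.

How it is judged:
By the outcome, as a careful person would: the job done as asked, in the order asked, and still so for the second after the job is handed in, with the robot touching nothing.
It also fails if it takes over 69 s, if anything falls off the work surface, if the arm or the gripper's body presses on something with over 40 N, if the wrist force passes 120 N, or if a joint passes its speed limit or range.

### The arm

A 6-joint arm with a two-finger parallel gripper is mounted at the origin on a cart in front of the work surface, level with it; the furniture and walls round the work are solid. World frame = base frame: x ahead of the robot, y to its left, z up, the work surface at z = 0. Lengths are in m, angles in degrees, forces in N, time in s.
With the tool pointing down it reaches from about 0.425 to 0.95 m from the base axis. Payload 3.5 kg.
Tool frame: the origin (TCP) lies between the finger pads; the fingertips stand 8 mm ahead of it and the grasp point (between the pads) lies 11 mm behind it; z points along the fingers, y is the direction in which the jaws open and shut (so a half turn about z gives the same grasp; the last joint's range is limited). The gripper opens to 85 mm and grips with 20 to 120 N. Pads are 22 mm wide; open, the fingers measure 114 mm over their backs; the gripper's body (76 mm by 85 mm) begins 54 mm behind the grasp point. The pads swing forward as they close: fully open they stand 13 mm farther back than shut.
Start: joints at [-72.422, 16.404, 90.338, -0, 73.258, -8.594], TCP at [0.298, -0.606, 0.205] pointing down, gripper open.
Joint ranges: [-158.93, 158.93], [-51.34, 127.21], [12.03, 142.37], [-87.48, 267.48], [13.55, 161.25], [-162.69, 162.69]. Speed limits (degrees/s): [159.86, 159.86, 180, 180, 180, 180].

### API

Orientations are given as [roll, pitch, yaw] about the fixed x, y, z axes, in that order (R = Rz(yaw) Ry(pitch) Rx(roll)).
In Python, from plant import robot, vision gives the robot as it stands.
- The arm moves only by the tool servo_tool, never from a script. Its argument "deltas" is a list of rows, each an object of numbers: "ax", "ay", "az": the turn, a rotation vector about the tool's x, y, z in rad; "dx", "dy", "dz": the shift along the tool's x, y, z in mm; "gripper": the finger opening in mm, from 0 to 85.4. In form: [{"ax": .., "ay": .., "az": .., "dx": .., "dy": .., "dz": .., "gripper": ..}, ...]. A call has 1 to 8 rows; each row shifts and turns the commanded pose from where the row before left it, along the tool's axes as they then stand; what a row does not reach is not made up. A row lasts 1/10 s, in which the tool goes at most 50 mm and 8.59 degrees, less where a joint would pass 70% of its speed; a pose out of reach is approached as far as the arm can. A call with a gripper value outside its range is refused whole. The fingers move at their own pace and stop on an object; the grip force is fixed at half the most. Time passes only in rows, so rows that do not move let the fingers close. It gives the time, the measured TCP pose, the force and the opening at its end, in the units of the state.
- robot.get_obs(): the state, without advancing time (a new reading comes with each control period).
- vision.capture(name): name is "side" or "top"; returns a dict with "pixels" (400x640x3 uint8, red, green, blue), "fx", "fy", "cx", "cy" (pixels), "k1" (the pictures are not rectified: a ray, as slopes to the right and down, at radius r is drawn at 1 + k1 r^2 times it, then the intrinsics apply), "extrinsics" (4x4, takes a point from world to camera coordinates). Camera axes: x right, y up, looking along -z (the intrinsics and any distortion apply to the point x, -y, -z); pixel columns grow to the right and rows downward; lengths in m; the calibration is good to about 2 mm. A picture is of the moment at which its call begins. There is no depth.
- robot.job_done(): hands the job in, once; it reports no verdict.
The state is a dict: "time": time; "q": joint angles; "qd": joint speeds; "joint_torque": joint torques, N m; "tool_pos": TCP position; "tcp_rot": TCP orientation; "force": force on the tool from outside, world axes, zero at the start; "torque": the same for the moment, N m; "width": opening from 0.0 (shut) to 1.0 (fully open).
Only numpy, scipy, OpenCV 4.12 (cv2) and the standard library are available. Lean on these libraries where they do the work, as an engineer would, in place of code of your own. Each camera call takes 0.05 s, during which the arm holds its last target. There are 200 camera calls.

## Working session

There is one attempt and no reset: what is moved stays moved. The work goes in short steps, Python scripts to look and compute and a tool call to move; the robot and the scene stay as the last step left them, time stands still between calls to the robot, and variables do not carry over. Pictures are saved under pics/ and viewed, about 8 in all and at most 12, crops included, and the job is handed in when it is done.

Besides the shell and the picture viewer there is one more tool, called after ">>>" by a JSON object that holds its "method" and its "body", one argument or row to a line. servo_tool: Moves the arm, as the interface text tells. Its arguments: {"type":"object","properties":{"deltas":{"type":"array","items":{"type":"object","properties":{"ax":{"type":"number"},"ay":{"type":"number"},"az":{"type":"number"},"dx":{"type":"number"},"dy":{"type":"number"},"dz":{"type":"number"},"gripper":{"type":"number"}}}}},"required":["deltas"]}

```bash
mkdir -p pics; ls; cat > h.py <<'E'
import numpy as np, cv2
from plant import robot, vision
from scipy.spatial.transform import Rotation as Ro
def snap(n,f):
    c=vision.capture(n); cv2.imwrite('pics/'+f,c['pixels'][:,:,::-1]); np.savez('pics/'+f+'.npz',**c); return c
def ray(c,u,v):
    x,y=(u-c['cx'])/c['fx'],(v-c['cy'])/c['fy']; rd=np.hypot(x,y); r=rd
    for _ in range(30): r=rd/(1+c['k1']*r*r)
    s=r/rd if rd>0 else 1
    E=np.array(c['extrinsics']); R,t=E[:3,:3],E[:3,3]
    return -R.T@t, R.T@np.array([x*s,-y*s,-1])
def onz(c,u,v,z):
    o,d=ray(c,u,v); return o+d*(z-o[2])/d[2]
def tri(c1,p1,c2,p2):
    o1,d1=ray(c1,*p1);o2,d2=ray(c2,*p2)
    a=np.linalg.lstsq(np.c_[d1,-d2],o2-o1,rcond=None)[0]
    A,B=o1+d1*a[0],o2+d2*a[1]; return (A+B)/2,np.linalg.norm(A-B)
def proj(c,P):
    E=np.array(c['extrinsics']);p=E[:3,:3]@np.array(P)+E[:3,3]
    x,y=p[0]/-p[2],-p[1]/-p[2];k=1+c['k1']*(x*x+y*y)
    return np.array([c['fx']*x*k+c['cx'],c['fy']*y*k+c['cy']])
E
python3 - <<'E'
from h import *
for n in('side','top'):
    c=snap(n,n+'0.png'); print(n,c['fx'],c['cx'],c['cy'],c['k1'],ray(c,320,200))
print(robot.get_obs())
E
```

```text
pics
side 438.9846255362584 317.7320514210705 203.2977958735711 -0.11826224851928294 (array([0.04084984, 0.73436863, 0.46416853]), array([ 0.51871924, -0.76556855, -0.38068133]))
top 492.15505991998333 322.9364221127472 191.7959793045882 -0.017654598980111517 (array([ 0.37168841, -0.00235663,  1.05630551]), array([ 0.17782196,  0.02382774, -0.98393347]))
{'time': 0.1, 'q': array([-7.24218228e+01,  1.64492514e+01,  9.04139670e+01,  1.23338469e-03,
        7.32602077e+01, -8.59388083e+00]), 'qd': array([-0.07191644, -0.09149727, -0.10354268, -0.02011456, -0.0981629 ,
       -0.05970753]), 'joint_torque': array([ 5.01962986e-04, -4.07298803e+01, -2.93698400e+01, -1.77957477e-04,
        3.40641483e-03, -4.64250888e-06]), 'tool_pos': array([ 0.29755862, -0.60514748,  0.20367954]), 'tcp_rot': array([-1.79878136e+02, -1.96106150e-02,  2.61716807e+01]), 'force': array([-0.44247496, -0.11360588,  0.74402784]), 'torque': array([-0.05312355,  0.04172015,  0.02055769]), 'width': 0.9971026167132482}
```

View pics/side0.png

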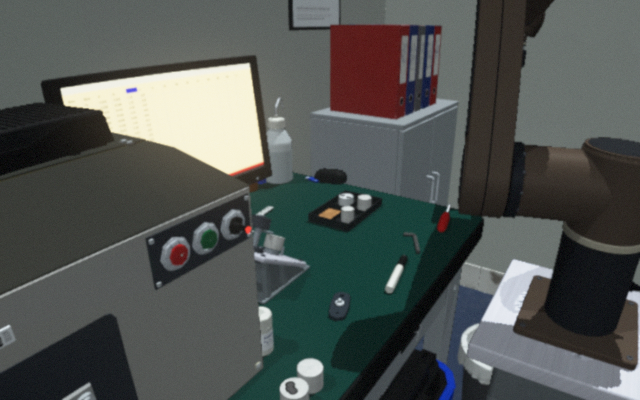

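View pics/top0.png

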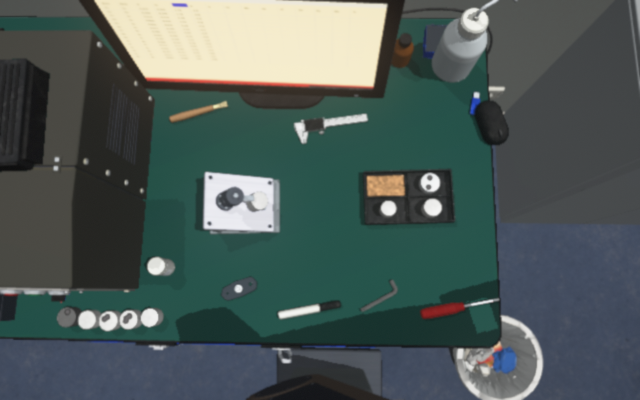

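```bash
python3 - <<'E'
import cv2,numpy as np
t=cv2.imread('pics/top0.png');s=cv2.imread('pics/side0.png')
a=cv2.resize(t[160:245,190:290],None,fx=4,fy=4,interpolation=2)
b=cv2.resize(t[160:245,350:465],None,fx=3,fy=3,interpolation=2)
d=cv2.resize(s[180:310,235:395],None,fx=2.0,fy=2.0,interpolation=2)
o=np.zeros((600,750,3),np.uint8);o[:340,:400]=a;o[:255,405:405+345]=b;o[340:600,:320]=d
cv2.imwrite('pics/crop0.png',o)
E
```

```text
(no output)
```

View pics/crop0.png

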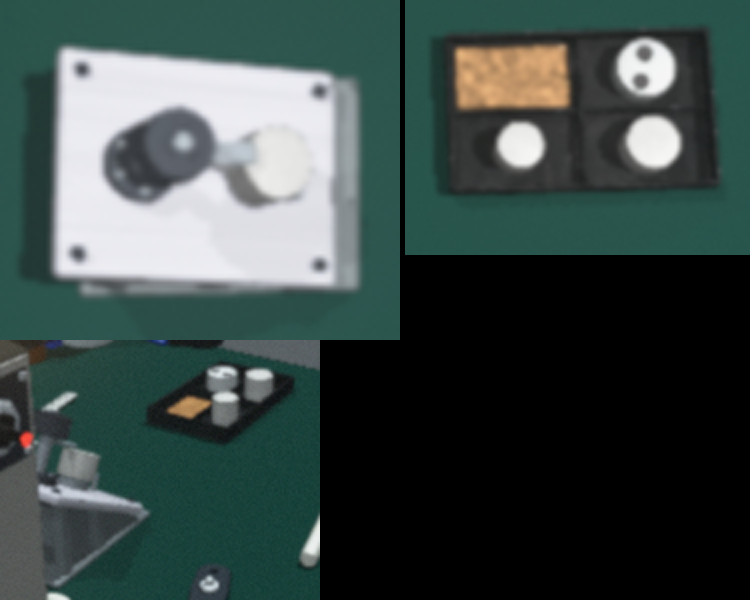

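```bash
cat > m.py <<'E'
from h import *
from scipy.optimize import least_squares
class C(dict): pass
def load(f): return dict(np.load('pics/'+f+'.npz'))
c=load('top0.png'); 
def full(p,f,ox,oy): return ((p[0]+.5)/f-.5+ox,(p[1]+.5)/f-.5+oy)
img=c['pixels'].astype(int)
# sample top: bright low saturation ellipse is on bright deck -> use hand-read crop pts
F=lambda p:full(p,4,190,160)
up=np.array([.866,0,.5]);n=np.array([-.5,0,.866]);yv=np.array([0,1.,0]);D=np.array([0,0,.055])
pts=[(F((182,142)),lambda a,b:D+.034*up+.066*n),(F((281,164)),lambda a,b:D-.028*up+.036*n),
(F((62,48)),lambda a,b:D+a*up-b*yv),(F((55,278)),lambda a,b:D+a*up+b*yv),
(F((333,73)),lambda a,b:D-a*up-b*yv),(F((335,288)),lambda a,b:D-a*up+b*yv)]
def W(p): return Ro.from_euler('z',p[2]),np.array([p[0],p[1],0])
def res(p):
    R,t=W(p); return np.concatenate([(proj(c,R.apply(f(p[3],p[4]))+t)-q)*(2 if i<2 else 1) for i,(q,f) in enumerate(pts)])
s=least_squares(res,[.5,.15,1.57,.08,.058]);print(s.x,np.degrees(s.x[2]));print(res(s.x).reshape(-1,2).round(1))
R,t=W(s.x)
print('grip',R.apply(D+.034*up+.055*n)+t,'sample',R.apply(D-.028*up+.023*n)+t,'n',R.apply(n),'y',R.apply(yv))
q=onz(c,*F((182,142)),(D+.034*up+.066*n)[2]);print('knobtop direct',q)
tab=onz(c,*F((250,155)),(D+.034*up+.040*n)[2]-.02);print(tab)
# cork
h=cv2.cvtColor(c['pixels'],cv2.COLOR_RGB2HSV);m=cv2.inRange(h,(8,80,90),(25,255,255));m[:, :350]=0;m[:,465:]=0;m[:160]=0;m[245:]=0
k=max(cv2.findContours(m,0,1)[0],key=cv2.contourArea);r=cv2.minAreaRect(k);print(r)
b=np.array([onz(c,u,v,.006) for u,v in cv2.boxPoints(r)]);print(b.round(4),b.mean(0))
# tray outer corners at rim z=.022
T=[onz(c,*full(p,3,350,160),.022) for p in [(40,36),(305,29),(314,188),(45,193)]]
print(np.array(T).round(4))
E
python3 m.py
```

```text
[0.54594315 0.18705178 1.60715316 0.07480425 0.05846946] 92.08309315785245
[[ 0.1  0.8]
 [-0.9 -0.7]
 [ 0.2 -0.3]
 [ 0.5 -0.2]
 [ 0.6  0.1]
 [ 0.2  0.1]]
grip [0.54587249 0.18899449 0.11963   ] sample [0.54724255 0.1513274  0.060918  ] n [ 0.01817441 -0.49966958  0.866     ] y [-0.99933916 -0.03634883  0.        ]
knobtop direct [0.54684773 0.18363237 0.129156  ]
[0.5486361  0.15754973 0.08664   ]
((385.0, 185.5), (21.0, 38.0), 90.0)
[[ 0.6183 -0.0767  0.006 ]
 [ 0.6192 -0.1597  0.006 ]
 [ 0.5725 -0.1589  0.006 ]
 [ 0.5715 -0.0766  0.006 ]] [ 0.59534896 -0.11797412  0.006     ]
[[ 0.6218 -0.0691  0.022 ]
 [ 0.6291 -0.2594  0.022 ]
 [ 0.514  -0.2616  0.022 ]
 [ 0.5082 -0.0725  0.022 ]]
```

```bash
cat >> h.py <<'E'
up=np.array([.866,0,.5]);nn=np.array([-.5,0,.866]);YAW=92.08;O=np.array([.5459,.1871,0])
RS=Ro.from_euler('z',YAW,degrees=True)
def S(u,y,h): return RS.apply(np.array([0,y,.055])+u*up+h*nn)+O   # uphill, lateral, above deck
def RK(a=0): # tool on deck normal, jaws perp to tab at angle a (rad, ccw)
    z=-RS.apply(nn);y=-RS.apply([0,1,0]);M=Ro.from_matrix(np.c_[np.cross(y,z),y,z]);return Ro.from_rotvec(-a*z)*M
def go(R,p,first='rot'):
    o=robot.get_obs();R0=Ro.from_euler('xyz',o['tcp_rot'],degrees=True);d=np.asarray(p)-o['tool_pos']
    print('t',round(o['time'],2),'pos',o['tool_pos'].round(4),'rot(rad)',(R0.inv()*R).as_rotvec().round(4),'shift cur',(R0.inv().apply(d)*1000).round(1),'shift goal',(R.inv().apply(d)*1000).round(1),'w',round(o['width'],3),'F',o['force'].round(1),'T',o['torque'].round(2))
E
python3 - <<'E'
from h import *
go(RK(),S(.034,0,.13))
E
```

```text
t 0.1 pos [ 0.2976 -0.6051  0.2037] rot(rad) [ 0.2992  0.4625 -1.1231] shift cur [ 557.8 -569.    20.5] shift goal [637.5 276.9 390.1] w 0.997 F [-0.4 -0.1  0.7] T [-0.05  0.04  0.02]
```

>>> {"method": "servo_tool", "body": {
  "deltas": [
    {"dx": 35, "dy": -35.5},
    {"dx": 35, "dy": -35.5},
    {"dx": 35, "dy": -35.5},
    {"dx": 35, "dy": -35.5},
    {"dx": 35, "dy": -35.5},
    {"dx": 35, "dy": -35.5},
    {"dx": 35, "dy": -35.5},
    {"dx": 35, "dy": -35.5}
  ]
}}

```text
$.deltas[0]: bad value
```

>>> {"method": "servo_tool", "body": {
  "deltas": [
    {"dx": 35, "dy": -35.5},
    {"dx": 35, "dy": -35.5},
    {"dx": 35, "dy": -35.5},
    {"dx": 35, "dy": -35.5},
    {"dx": 35, "dy": -35.5},
    {"dx": 35, "dy": -35.5},
    {"dx": 35, "dy": -35.5},
    {"dx": 35, "dy": -35.5}
  ]
}}

```text
$.deltas[0]: bad value
```

>>> {"method": "servo_tool", "body": {
  "deltas": [
    {"ax": 0.0374, "ay": 0.0578, "az": -0.14},
    {"ax": 0.0374, "ay": 0.0578, "az": -0.14},
    {"ax": 0.0374, "ay": 0.0578, "az": -0.14},
    {"ax": 0.0374, "ay": 0.0578, "az": -0.14},
    {"ax": 0.0374, "ay": 0.0578, "az": -0.14},
    {"ax": 0.0374, "ay": 0.0578, "az": -0.14},
    {"ax": 0.0374, "ay": 0.0578, "az": -0.14},
    {"ax": 0.0374, "ay": 0.0578, "az": -0.14}
  ]
}}

```text
$.deltas[0]: bad value
```

```bash
python3 - <<'E'
from h import *
go(RK(),S(.034,0,.13))
E
```

```text
t 0.1 pos [ 0.2976 -0.6051  0.2037] rot(rad) [ 0.2992  0.4625 -1.1231] shift cur [ 557.8 -569.    20.5] shift goal [637.5 276.9 390.1] w 0.997 F [-0.4 -0.1  0.7] T [-0.05  0.04  0.02]
```

All keys are apparently needed in every row.

>>> {"method": "servo_tool", "body": {
  "deltas": [
    {"ax": 0, "ay": 0, "az": 0, "dx": 35, "dy": -35.5, "dz": 0, "gripper": 85},
    {"ax": 0, "ay": 0, "az": 0, "dx": 35, "dy": -35.5, "dz": 0, "gripper": 85},
    {"ax": 0, "ay": 0, "az": 0, "dx": 35, "dy": -35.5, "dz": 0, "gripper": 85},
    {"ax": 0, "ay": 0, "az": 0, "dx": 35, "dy": -35.5, "dz": 0, "gripper": 85},
    {"ax": 0, "ay": 0, "az": 0, "dx": 35, "dy": -35.5, "dz": 0, "gripper": 85},
    {"ax": 0, "ay": 0, "az": 0, "dx": 35, "dy": -35.5, "dz": 0, "gripper": 85},
    {"ax": 0, "ay": 0, "az": 0, "dx": 35, "dy": -35.5, "dz": 0, "gripper": 85},
    {"ax": 0, "ay": 0, "az": 0, "dx": 35, "dy": -35.5, "dz": 0, "gripper": 85}
  ]
}}

```text
time: 0.9
tool_pos: [0.4237, -0.2252, 0.2045]
tcp_rot: [-180.0, -0.0, 26.1]
force: [1.3, -0.7, 1.0]
width: 0.996
```

>>> {"method": "servo_tool", "body": {
  "deltas": [
    {"ax": 0, "ay": 0, "az": 0, "dx": 35, "dy": -35.5, "dz": 0, "gripper": 85},
    {"ax": 0, "ay": 0, "az": 0, "dx": 35, "dy": -35.5, "dz": 0, "gripper": 85},
    {"ax": 0, "ay": 0, "az": 0, "dx": 35, "dy": -35.5, "dz": 0, "gripper": 85},
    {"ax": 0, "ay": 0, "az": 0, "dx": 35, "dy": -35.5, "dz": 0, "gripper": 85},
    {"ax": 0, "ay": 0, "az": 0, "dx": 35, "dy": -35.5, "dz": 0, "gripper": 85},
    {"ax": 0, "ay": 0, "az": 0, "dx": 35, "dy": -35.5, "dz": 0, "gripper": 85},
    {"ax": 0, "ay": 0, "az": 0, "dx": 35, "dy": -35.5, "dz": 0, "gripper": 85},
    {"ax": 0, "ay": 0, "az": 0, "dx": 35, "dy": -35.5, "dz": 0, "gripper": 85}
  ]
}}

```text
time: 1.7
tool_pos: [0.5498, 0.1531, 0.2045]
tcp_rot: [180.0, 0.0, 26.2]
force: [0.8, -0.7, 0.2]
width: 0.992
```

>>> {"method": "servo_tool", "body": {
  "deltas": [
    {"ax": 0.037, "ay": 0.058, "az": -0.13, "dx": 0, "dy": 0, "dz": 0, "gripper": 85},
    {"ax": 0.037, "ay": 0.058, "az": -0.13, "dx": 0, "dy": 0, "dz": 0, "gripper": 85},
    {"ax": 0.037, "ay": 0.058, "az": -0.13, "dx": 0, "dy": 0, "dz": 0, "gripper": 85},
    {"ax": 0.037, "ay": 0.058, "az": -0.13, "dx": 0, "dy": 0, "dz": 0, "gripper": 85},
    {"ax": 0.037, "ay": 0.058, "az": -0.13, "dx": 0, "dy": 0, "dz": 0, "gripper": 85},
    {"ax": 0.037, "ay": 0.058, "az": -0.13, "dx": 0, "dy": 0, "dz": 0, "gripper": 85},
    {"ax": 0.037, "ay": 0.058, "az": -0.13, "dx": 0, "dy": 0, "dz": 0, "gripper": 85},
    {"ax": 0.037, "ay": 0.058, "az": -0.13, "dx": 0, "dy": 0, "dz": 0, "gripper": 85}
  ]
}}

```text
time: 2.5
tool_pos: [0.5493, 0.1509, 0.2046]
tcp_rot: [-178.9, -30.2, 87.2]
force: [0.5, -0.3, -0.4]
width: 0.993
```

```bash
python3 - <<'E'
from h import *
go(RK(),S(.034,0,.13)); print(robot.get_obs()['q'].round(1))
E
```

```text
t 2.5 pos [0.5493 0.1509 0.2046] rot(rad) [ 0.0235 -0.0046 -0.0731] shift cur [-9.6 -1.8 17.6] shift goal [-9.4 -2.1 17.7] w 0.993 F [ 0.5 -0.3 -0.4] T [-0.23  0.05 -0.03]
[ -9.3   2.4 110.3  31.1  74.7 -17.2]
```

>>> {"method": "servo_tool", "body": {
  "deltas": [
    {"ax": 0.0235, "ay": -0.005, "az": -0.073, "dx": -9.5, "dy": -2, "dz": 0, "gripper": 85},
    {"ax": 0, "ay": 0, "az": 0, "dx": 0, "dy": 0, "dz": 25, "gripper": 85},
    {"ax": 0, "ay": 0, "az": 0, "dx": 0, "dy": 0, "dz": 25, "gripper": 85},
    {"ax": 0, "ay": 0, "az": 0, "dx": 0, "dy": 0, "dz": 20, "gripper": 85},
    {"ax": 0, "ay": 0, "az": 0, "dx": 0, "dy": 0, "dz": 15, "gripper": 70},
    {"ax": 0, "ay": 0, "az": 0, "dx": 0, "dy": 0, "dz": 10, "gripper": 70},
    {"ax": 0, "ay": 0, "az": 0, "dx": 0, "dy": 0, "dz": 5, "gripper": 70},
    {"ax": 0, "ay": 0, "az": 0, "dx": 0, "dy": 0, "dz": 0, "gripper": 70}
  ]
}}

```text
time: 3.3
tool_pos: [0.5455, 0.1928, 0.1132]
tcp_rot: [-179.9, -29.8, 91.7]
force: [0.2, -0.0, 0.5]
width: 0.818
```

```bash
python3 - <<'E'
from h import *
go(RK(),S(.034,0,.046))
a=snap('top','top1.png')['pixels'];b=snap('side','side1.png')['pixels']
A=cv2.resize(a[140:260,170:310],None,fx=4,fy=4);B=cv2.resize(b[150:300,235:310],None,fx=3,fy=3)
o=np.zeros((480,790,3),np.uint8);o[:,:560]=A;o[:450,562:562+225]=B;cv2.imwrite('pics/c1.png',o[:,:,::-1])
E
```

```text
t 3.3 pos [0.5455 0.1928 0.1132] rot(rad) [ 0.0006  0.003  -0.0051] shift cur [-0.   0.2  1.6] shift goal [-0.   0.2  1.6] w 0.818 F [ 0.2 -0.   0.5] T [-0.23  0.    0.03]
```

View pics/c1.png

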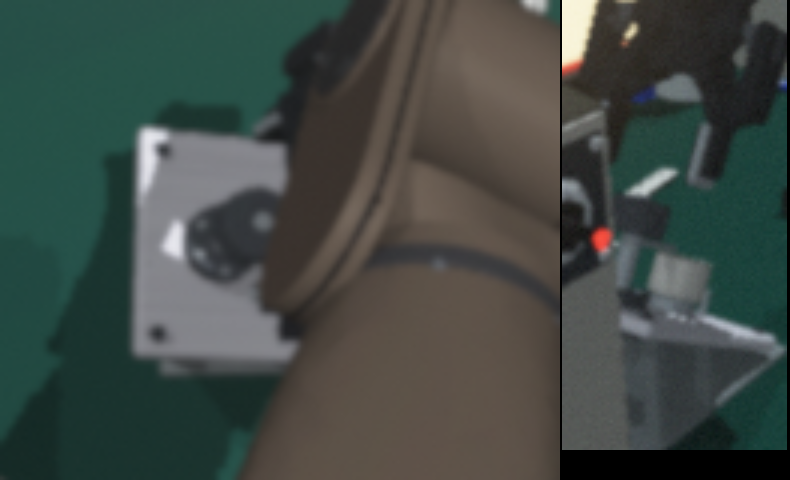

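```bash
python3 - <<'E'
from h import *
o=robot.get_obs();p=o['tool_pos'];print(o['time'],p,o['tcp_rot'],o['q'].round(1))
R=Ro.from_euler('xyz',o['tcp_rot'],degrees=True);print(R.as_matrix().round(3))
for f,s,ox,oy,px in(('top1.png',4,170,140,0),('side1.png',3,235,150,562)):
    c=dict(np.load('pics/'+f+'.npz'))
    for q in(p,p+R.apply([0,.035,-.0]),p-R.apply([0,.035,0]),p+R.apply([0,0,-.2])):
        u=proj(c,q);print(f,u.round(1),((u-[ox,oy])*s+[px,0]).round(0))
E
```

```text
3.4 [0.54630977 0.19242934 0.11421078] [-179.99469079  -29.82216019   91.77999432] [ -4.8   9.3 113.1  32.9  65.4 -22.6]
[[-0.027  1.    -0.016]
 [ 0.867  0.031  0.497]
 [ 0.497 -0.    -0.868]]
top1.png [232.1 196.8] [248. 227.]
top1.png [232.4 179.3] [250. 157.]
top1.png [231.7 214.5] [247. 298.]
top1.png [272.6 175.6] [410. 143.]
side1.png [258.3 224.5] [632. 224.]
side1.png [244.  220.3] [589. 211.]
side1.png [273.3 228.9] [677. 237.]
side1.png [287.  121.7] [718. -85.]
```

```bash
python3 - <<'E'
from h import *
b=snap('side','side2.png'); a=dict(np.load('pics/side1.png.npz'))
d=np.abs(b['pixels'].astype(int)-a['pixels']).max(2);print('diff',(d>40).sum())
o=robot.get_obs();p=o['tool_pos'];R=Ro.from_euler('xyz',o['tcp_rot'],degrees=True)
im=cv2.resize(b['pixels'][90:290,230:390,::-1],None,fx=3,fy=3,interpolation=2)
def L(P,Q,col):
    f=lambda X:tuple(int(v) for v in (proj(b,X)-[230,90])*3+1)
    cv2.line(im,f(P),f(Q),col,1)
L(p,p-R.apply([0,0,.15]),(0,0,255))
L(p+R.apply([0,.035,.008]),p+R.apply([0,-.035,.008]),(0,255,255))
L(S(.034,-.018,.055),S(.034,.018,.055),(255,0,255))
cv2.imwrite('pics/c2.png',im);print(robot.get_obs()['time'])
E
```

```text
diff 14
3.45
```

View pics/c2.png

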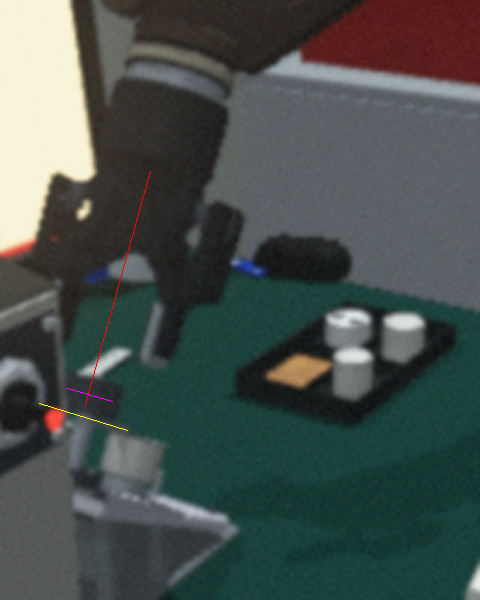

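```bash
python3 - <<'E'
from h import *
a=dict(np.load('pics/top1.png.npz'));b=dict(np.load('pics/side2.png.npz'))
print(tri(a,(237,171),b,(253,203)))
o=robot.get_obs();p=o['tool_pos'];R=Ro.from_euler('xyz',o['tcp_rot'],degrees=True)
# hypothesize tips at offset k along tool axis behind TCP
for k in(.008,-.005,-.02,-.03):
  for s in(.035,-.035):
    q=p+R.apply([0,s,k]);print(k,s,'side crop',((proj(b,q)-[230,90])*3+1).round(),'top crop',((proj(a,q)-[170,140])*4).round())
# bench ray of right finger tip
for s in(-.035,-.043):
    q=p+R.apply([0,s,0]); oo,d=ray(b,280.7,211.7); t=(q-oo)@d/(d@d); x=oo+d*t; print(s,'offset tool',(R.inv().apply(x-q)*1000).round(1))
E
```

```text
(array([0.58400667, 0.17417569, 0.14461518]), np.float64(0.016329983888811486))
0.008 0.035 side crop [ 40. 404.] top crop [245. 160.]
0.008 -0.035 side crop [127. 430.] top crop [242. 300.]
-0.005 0.035 side crop [ 45. 384.] top crop [253. 155.]
-0.005 -0.035 side crop [133. 409.] top crop [250. 296.]
-0.02 0.035 side crop [ 52. 361.] top crop [263. 149.]
-0.02 -0.035 side crop [139. 386.] top crop [261. 292.]
-0.03 0.035 side crop [ 56. 346.] top crop [270. 144.]
-0.03 -0.035 side crop [144. 370.] top crop [268. 289.]
-0.035 offset tool [ -2.5  -4.2 -33.5]
-0.043 offset tool [  1.2   1.3 -33.4]
```

>>> {"method": "servo_tool", "body": {
  "deltas": [
    {"ax": 0, "ay": 0, "az": 0, "dx": 0, "dy": 0, "dz": 10, "gripper": 70},
    {"ax": 0, "ay": 0, "az": 0, "dx": 0, "dy": 0, "dz": 10, "gripper": 70},
    {"ax": 0, "ay": 0, "az": 0, "dx": 0, "dy": 0, "dz": 0, "gripper": 70}
  ]
}}

```text
time: 3.75
tool_pos: [0.5439, 0.2031, 0.0943]
tcp_rot: [-179.7, -29.8, 91.7]
force: [-0.8, 0.2, 0.7]
width: 0.82
```

```bash
python3 - <<'E'
from h import *
go(RK(),S(.034,0,.026))
b=snap('side','side3.png')
im=cv2.resize(b['pixels'][130:290,230:330,::-1],None,fx=4,fy=4,interpolation=2)
cv2.imwrite('pics/c3.png',im[:560])
E
```

```text
t 3.75 pos [0.5439 0.2031 0.0943] rot(rad) [-0.002   0.0028 -0.0061] shift cur [ 0.5  1.4 -0. ] shift goal [ 0.5  1.4 -0. ] w 0.82 F [-0.8  0.2  0.7] T [-0.24 -0.    0.03]
```

View pics/c3.png

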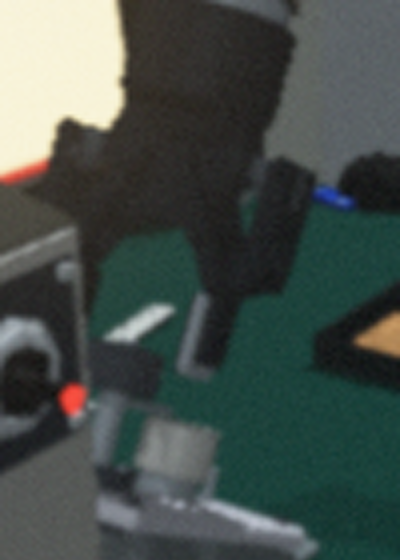

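```bash
python3 - <<'E'
from h import *
b=dict(np.load('pics/side3.png.npz'))
for uv in((277,223.5),(282,225),(280,224.5)):
  for s in(.035,.043):
    q=S(.034,s,.03); oo,d=ray(b,*uv); t=(q-oo)@d/(d@d); x=oo+d*t-O-[0,0,.055]; x=RS.inv().apply(x); print(uv,s,'up',x@up*1000,'lat',x[1]*1000,'h',x@nn*1000)
for h in(.044,.066): print('knob',h,(proj(b,S(.034,0,h))-[230,130])*4)
E
```

```text
(277, 223.5) 0.035 up 31.821411243209162 lat 37.4286254803227 h 59.801649016242635
(277, 223.5) 0.043 up 35.531461943150084 lat 39.93515315994319 h 59.86842006048233
(282, 225) 0.035 up 26.6493236162803 lat 45.342448848729184 h 59.55053623747751
(282, 225) 0.043 up 30.322993770351037 lat 47.76160527052213 h 59.61752234986403
(280, 224.5) 0.035 up 28.667096842617212 lat 42.19927186345416 h 59.47589245493866
(280, 224.5) 0.043 up 32.355362161674876 lat 44.652826314120276 h 59.543762366610935
knob 0.044 [111.85875539 388.09673752]
knob 0.066 [124.49223669 342.2476416 ]
```

>>> {"method": "servo_tool", "body": {
  "deltas": [
    {"ax": 0, "ay": 0, "az": 0, "dx": 0.5, "dy": 1, "dz": 8, "gripper": 70},
    {"ax": 0, "ay": 0, "az": 0, "dx": 0, "dy": 0, "dz": 7, "gripper": 60},
    {"ax": 0, "ay": 0, "az": 0, "dx": 0, "dy": 0, "dz": 0, "gripper": 45},
    {"ax": 0, "ay": 0, "az": 0, "dx": 0, "dy": 0, "dz": 0, "gripper": 45},
    {"ax": 0, "ay": 0, "az": 0, "dx": 0, "dy": 0, "dz": 0, "gripper": 45}
  ]
}}

```text
time: 4.3
tool_pos: [0.5463, 0.2104, 0.0835]
tcp_rot: [-179.9, -29.8, 91.8]
force: [-0.5, 0.0, 0.4]
width: 0.524
```

```bash
python3 - <<'E'
from h import *
go(RK(),S(.034,0,.011))
b=snap('side','side4.png')
im=cv2.resize(b['pixels'][160:270,230:330,::-1],None,fx=5,fy=5,interpolation=2)
for h,k in((.044,(0,0,255)),(.055,(0,255,255)),(.066,(0,255,0)),(.036,(255,0,0))):
    P=[tuple(int(v) for v in (proj(b,S(.034,s,h))-[230,160])*5) for s in(-.022,.022)]
    for q in P: cv2.circle(im,q,2,k,-1)
cv2.imwrite('pics/c4.png',im)
E
```

```text
t 4.3 pos [0.5463 0.2104 0.0835] rot(rad) [ 0.0016  0.003  -0.0049] shift cur [-0.4 -1.2  2. ] shift goal [-0.4 -1.2  2. ] w 0.524 F [-0.5  0.   0.4] T [-0.21  0.02  0.05]
```

View pics/c4.png

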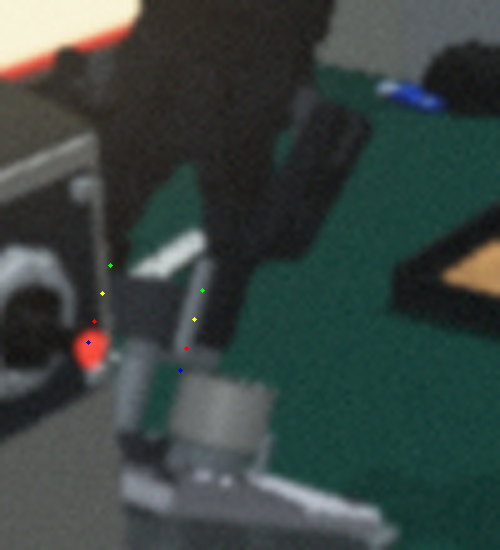

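>>> {"method": "servo_tool", "body": {
  "deltas": [
    {"ax": 0, "ay": 0, "az": 0, "dx": 0, "dy": 0, "dz": 3, "gripper": 45},
    {"ax": 0, "ay": 0, "az": 0, "dx": 0, "dy": 0, "dz": 0, "gripper": 30},
    {"ax": 0, "ay": 0, "az": 0, "dx": 0, "dy": 0, "dz": 0, "gripper": 25},
    {"ax": 0, "ay": 0, "az": 0, "dx": 0, "dy": 0, "dz": 0, "gripper": 25},
    {"ax": 0, "ay": 0, "az": 0, "dx": 0, "dy": 0, "dz": 0, "gripper": 25}
  ]
}}

```text
time: 4.85
tool_pos: [0.5445, 0.2118, 0.0809]
tcp_rot: [-179.7, -29.8, 91.8]
force: [-5.1, -4.1, 5.1]
width: 0.404
```

```bash
python3 - <<'E'
from h import *
go(RK(),S(.034,0,.008))
E
```

```text
t 4.85 pos [0.5445 0.2118 0.0809] rot(rad) [-0.0032  0.0027 -0.0046] shift cur [-0.4  0.5  2.1] shift goal [-0.4  0.5  2.1] w 0.404 F [-5.1 -4.1  5.1] T [-0.27  0.76  0.43]
```

>>> {"method": "servo_tool", "body": {
  "deltas": [
    {"ax": 0, "ay": 0, "az": 0.13, "dx": 0, "dy": -0.5, "dz": 0, "gripper": 25},
    {"ax": 0, "ay": 0, "az": 0.13, "dx": 0, "dy": 0, "dz": 0, "gripper": 25},
    {"ax": 0, "ay": 0, "az": 0.03, "dx": 0, "dy": 0, "dz": 0, "gripper": 25}
  ]
}}

```text
time: 5.15
tool_pos: [0.5448, 0.2118, 0.0809]
tcp_rot: [-170.4, -28.4, 72.7]
force: [-1.9, -1.1, 2.6]
width: 0.402
```

```bash
cat > st.py <<'E'
from h import *
o=robot.get_obs();n=RS.apply(nn);R=Ro.from_euler('xyz',o['tcp_rot'],degrees=True)
print('t',o['time'],'angle ccw',round(-(RK().inv()*R).as_rotvec()[2],3),'Tn',round(o['torque']@n,2),'T',o['torque'].round(2),'F',o['force'].round(1),'w',o['width'].round(3))
E
python3 st.py
```

```text
Traceback (most recent call last):
  File "st.py", line 3, in <module>
    print('t',o['time'],'angle ccw',round(-(RK().inv()*R).as_rotvec()[2],3),'Tn',round(o['torque']@n,2),'T',o['torque'].round(2),'F',o['force'].round(1),'w',o['width'].round(3))
                                                                                                                                                             ^^^^^^^^^^^^^^^^
AttributeError: 'float' object has no attribute 'round'
```

```bash
sed -i "s/o\['width'\].round(3)/round(o['width'],3)/" st.py; python3 st.py
```

```text
t 5.15 angle ccw -0.297 Tn 0.42 T [-0.22  0.24  0.62] F [-1.9 -1.1  2.6] w 0.402
```

>>> {"method": "servo_tool", "body": {
  "deltas": [
    {"ax": 0, "ay": 0, "az": -0.14, "dx": 0, "dy": 0, "dz": 0, "gripper": 25},
    {"ax": 0, "ay": 0, "az": -0.14, "dx": 0, "dy": 0, "dz": 0, "gripper": 25},
    {"ax": 0, "ay": 0, "az": -0.14, "dx": 0, "dy": 0, "dz": 0, "gripper": 25},
    {"ax": 0, "ay": 0, "az": -0.14, "dx": 0, "dy": 0, "dz": 0, "gripper": 25},
    {"ax": 0, "ay": 0, "az": 0, "dx": 0, "dy": 0, "dz": 0, "gripper": 25}
  ]
}}

```text
time: 5.65
tool_pos: [0.5438, 0.213, 0.0816]
tcp_rot: [171.6, -29.0, 109.5]
force: [-5.6, 0.7, 5.9]
width: 0.405
```

```bash
python3 st.py
```

```text
t 5.65 angle ccw 0.265 Tn -0.25 T [0.38 0.89 0.22] F [-5.6  0.7  5.9] w 0.405
```

>>> {"method": "servo_tool", "body": {
  "deltas": [
    {"ax": 0, "ay": 0, "az": 0.14, "dx": 0, "dy": 0, "dz": 0, "gripper": 25},
    {"ax": 0, "ay": 0, "az": 0.14, "dx": 0, "dy": 0, "dz": 0, "gripper": 25},
    {"ax": 0, "ay": 0, "az": 0.14, "dx": 0, "dy": 0, "dz": 0, "gripper": 25},
    {"ax": 0, "ay": 0, "az": 0.14, "dx": 0, "dy": 0, "dz": 0, "gripper": 25},
    {"ax": 0, "ay": 0, "az": 0, "dx": 0, "dy": 0, "dz": 0, "gripper": 25}
  ]
}}

```text
time: 6.15
tool_pos: [0.5449, 0.2117, 0.0809]
tcp_rot: [-170.5, -28.4, 72.8]
force: [-3.9, -3.4, 2.7]
width: 0.399
```

```bash
python3 st.py
```

```text
t 6.15 angle ccw -0.294 Tn -0.02 T [-0.46  0.5   0.28] F [-3.9 -3.4  2.7] w 0.399
```

>>> {"method": "servo_tool", "body": {
  "deltas": [
    {"ax": 0, "ay": 0, "az": -0.14, "dx": 0, "dy": 0, "dz": 0, "gripper": 25},
    {"ax": 0, "ay": 0, "az": -0.14, "dx": 0, "dy": 0, "dz": 0, "gripper": 25},
    {"ax": 0, "ay": 0, "az": -0.14, "dx": 0, "dy": 0, "dz": 0, "gripper": 25},
    {"ax": 0, "ay": 0, "az": -0.14, "dx": 0, "dy": 0, "dz": 0, "gripper": 25},
    {"ax": 0, "ay": 0, "az": 0, "dx": 0, "dy": 0, "dz": 0, "gripper": 25}
  ]
}}

```text
time: 6.65
tool_pos: [0.5443, 0.2117, 0.0809]
tcp_rot: [171.4, -28.7, 109.9]
force: [-5.5, -5.3, 4.6]
width: 0.4
```

```bash
python3 st.py
```

```text
t 6.65 angle ccw 0.271 Tn -0.03 T [-0.38  0.66  0.35] F [-5.5 -5.3  4.6] w 0.4
```

```bash
python3 -c "
from h import *
snap('side','ccwA.png')"
```

>>> {"method": "servo_tool", "body": {
  "deltas": [
    {"ax": 0, "ay": 0, "az": 0.14, "dx": 0, "dy": 0, "dz": 0, "gripper": 25},
    {"ax": 0, "ay": 0, "az": 0.14, "dx": 0, "dy": 0, "dz": 0, "gripper": 25},
    {"ax": 0, "ay": 0, "az": 0.14, "dx": 0, "dy": 0, "dz": 0, "gripper": 25},
    {"ax": 0, "ay": 0, "az": 0.14, "dx": 0, "dy": 0, "dz": 0, "gripper": 25}
  ]
}}

```text
time: 7.1
tool_pos: [0.5449, 0.2116, 0.081]
tcp_rot: [-170.5, -28.4, 72.7]
force: [-1.9, -3.2, 3.5]
width: 0.407
```

```bash
python3 st.py; python3 -c "
from h import *
b=snap('side','cwA.png')
a=dict(np.load('pics/ccwA.png.npz'))
f=lambda c:cv2.resize(c['pixels'][170:270,235:305,::-1],None,fx=5.6,fy=5.6,interpolation=2)
A,B=f(a),f(b)
for c,im in((a,A),(b,B)):
  for t in(-.22,.22):
    q=(proj(c,S(.034-.044*np.cos(t),-.044*np.sin(t),.042))-[235,170])*5.6;cv2.circle(im,tuple(int(v) for v in q),2,(0,0,255) if t<0 else (0,255,0),-1)
cv2.imwrite('pics/c5.png',np.hstack([A,B]))"
```

```text
t 7.1 angle ccw -0.297 Tn 0.24 T [-0.32  0.41  0.51] F [-1.9 -3.2  3.5] w 0.407
```

View pics/c5.png

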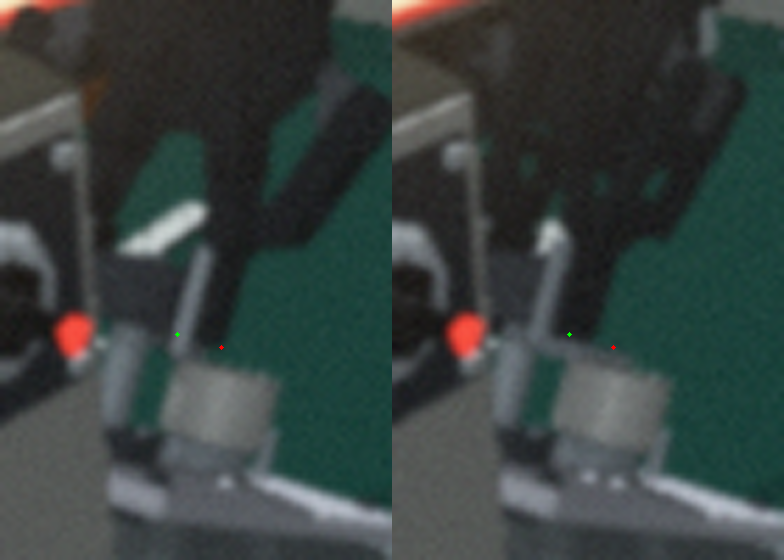

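>>> {"method": "servo_tool", "body": {
  "deltas": [
    {"ax": 0, "ay": 0, "az": -0.14, "dx": 0, "dy": 0, "dz": 0, "gripper": 25},
    {"ax": 0, "ay": 0, "az": -0.14, "dx": 0, "dy": 0, "dz": 0, "gripper": 25},
    {"ax": 0, "ay": 0, "az": -0.14, "dx": 0, "dy": 0, "dz": 0, "gripper": 25},
    {"ax": 0, "ay": 0, "az": -0.14, "dx": 0, "dy": 0, "dz": 0, "gripper": 25}
  ]
}}

```text
time: 7.55
tool_pos: [0.5441, 0.2123, 0.0813]
tcp_rot: [171.3, -28.8, 110.1]
force: [-7.3, -2.9, 7.5]
width: 0.401
```

```bash
python3 st.py
```

```text
t 7.55 angle ccw 0.274 Tn -0.21 T [-0.09  0.98  0.33] F [-7.3 -2.9  7.5] w 0.401
```

>>> {"method": "servo_tool", "body": {
  "deltas": [
    {"ax": 0, "ay": 0, "az": 0.14, "dx": 0, "dy": 0, "dz": 0, "gripper": 25},
    {"ax": 0, "ay": 0, "az": 0.14, "dx": 0, "dy": 0, "dz": 0, "gripper": 25},
    {"ax": 0, "ay": 0, "az": 0.14, "dx": 0, "dy": 0, "dz": 0, "gripper": 25},
    {"ax": 0, "ay": 0, "az": 0.14, "dx": 0, "dy": 0, "dz": 0, "gripper": 25}
  ]
}}

```text
time: 7.95
tool_pos: [0.5446, 0.211, 0.0805]
tcp_rot: [-170.5, -28.3, 72.8]
force: [-3.0, -5.4, 3.1]
width: 0.399
```

```bash
python3 st.py
```

```text
t 7.95 angle ccw -0.295 Tn 0.22 T [-0.66  0.68  0.66] F [-3.  -5.4  3.1] w 0.399
```

>>> {"method": "servo_tool", "body": {
  "deltas": [
    {"ax": 0, "ay": 0, "az": -0.14, "dx": 0, "dy": 0, "dz": 0, "gripper": 25},
    {"ax": 0, "ay": 0, "az": -0.14, "dx": 0, "dy": 0, "dz": 0, "gripper": 25},
    {"ax": 0, "ay": 0, "az": -0.14, "dx": 0, "dy": 0, "dz": 0, "gripper": 25},
    {"ax": 0, "ay": 0, "az": -0.14, "dx": 0, "dy": 0, "dz": 0, "gripper": 25}
  ]
}}

```text
time: 8.35
tool_pos: [0.5441, 0.2123, 0.0813]
tcp_rot: [171.3, -28.8, 110.1]
force: [-7.7, -3.6, 7.6]
width: 0.4
```

```bash
python3 st.py
```

```text
t 8.35 angle ccw 0.274 Tn -0.23 T [-0.08  0.98  0.31] F [-7.7 -3.6  7.6] w 0.4
```

>>> {"method": "servo_tool", "body": {
  "deltas": [
    {"ax": 0, "ay": 0, "az": 0.14, "dx": 0, "dy": 0, "dz": 0, "gripper": 25},
    {"ax": 0, "ay": 0, "az": 0.14, "dx": 0, "dy": 0, "dz": 0, "gripper": 25},
    {"ax": 0, "ay": 0, "az": 0.14, "dx": 0, "dy": 0, "dz": 0, "gripper": 25},
    {"ax": 0, "ay": 0, "az": 0.14, "dx": 0, "dy": 0, "dz": 0, "gripper": 25}
  ]
}}

```text
time: 8.75
tool_pos: [0.5446, 0.211, 0.0805]
tcp_rot: [-170.5, -28.3, 72.8]
force: [-4.0, -6.2, 4.0]
width: 0.403
```

```bash
python3 st.py
```

```text
t 8.75 angle ccw -0.295 Tn 0.21 T [-0.66  0.65  0.63] F [-4.  -6.2  4. ] w 0.403
```

>>> {"method": "servo_tool", "body": {
  "deltas": [
    {"ax": 0, "ay": 0, "az": -0.14, "dx": 0, "dy": 0, "dz": 0, "gripper": 25},
    {"ax": 0, "ay": 0, "az": -0.14, "dx": 0, "dy": 0, "dz": 0, "gripper": 25},
    {"ax": 0, "ay": 0, "az": -0.14, "dx": 0, "dy": 0, "dz": 0, "gripper": 25},
    {"ax": 0, "ay": 0, "az": -0.14, "dx": 0, "dy": 0, "dz": 0, "gripper": 25},
    {"ax": 0, "ay": 0, "az": 0.14, "dx": 0, "dy": 0, "dz": 0, "gripper": 25},
    {"ax": 0, "ay": 0, "az": 0.14, "dx": 0, "dy": 0, "dz": 0, "gripper": 25},
    {"ax": 0, "ay": 0, "az": 0.14, "dx": 0, "dy": 0, "dz": 0, "gripper": 25},
    {"ax": 0, "ay": 0, "az": 0.14, "dx": 0, "dy": 0, "dz": 0, "gripper": 25}
  ]
}}

```text
time: 9.55
tool_pos: [0.5446, 0.211, 0.0805]
tcp_rot: [-170.5, -28.3, 72.8]
force: [-3.9, -5.5, 4.8]
width: 0.4
```

>>> {"method": "servo_tool", "body": {
  "deltas": [
    {"ax": 0, "ay": 0, "az": -0.14, "dx": 0, "dy": 0, "dz": 0, "gripper": 25},
    {"ax": 0, "ay": 0, "az": -0.14, "dx": 0, "dy": 0, "dz": 0, "gripper": 25},
    {"ax": 0, "ay": 0, "az": -0.14, "dx": 0, "dy": 0, "dz": 0, "gripper": 25},
    {"ax": 0, "ay": 0, "az": -0.14, "dx": 0, "dy": 0, "dz": 0, "gripper": 25},
    {"ax": 0, "ay": 0, "az": -0.14, "dx": 0, "dy": 0, "dz": 0, "gripper": 25},
    {"ax": 0, "ay": 0, "az": -0.14, "dx": 0, "dy": 0, "dz": 0, "gripper": 25}
  ]
}}

```text
time: 10.15
tool_pos: [0.5437, 0.2121, 0.0812]
tcp_rot: [163.3, -25.2, 127.6]
force: [-8.9, -4.8, 7.9]
width: 0.401
```

```bash
python3 st.py; python3 -c "
from h import *
print(robot.get_obs()['q'].round(1))"
```

```text
t 10.15 angle ccw 0.554 Tn -0.27 T [-0.12  1.12  0.34] F [-8.9 -4.8  7.9] w 0.401
[ -2.8  12.3 113.7  34.3  61.8 -55.3]
```

>>> {"method": "servo_tool", "body": {
  "deltas": [
    {"ax": 0, "ay": 0, "az": -0.14, "dx": 0, "dy": 0, "dz": 0, "gripper": 25},
    {"ax": 0, "ay": 0, "az": -0.14, "dx": 0, "dy": 0, "dz": 0, "gripper": 25},
    {"ax": 0, "ay": 0, "az": -0.14, "dx": 0, "dy": 0, "dz": 0, "gripper": 25},
    {"ax": 0, "ay": 0, "az": -0.14, "dx": 0, "dy": 0, "dz": 0, "gripper": 25},
    {"ax": 0, "ay": 0, "az": -0.14, "dx": 0, "dy": 0, "dz": 0, "gripper": 25},
    {"ax": 0, "ay": 0, "az": -0.14, "dx": 0, "dy": 0, "dz": 0, "gripper": 25},
    {"ax": 0, "ay": 0, "az": -0.14, "dx": 0, "dy": 0, "dz": 0, "gripper": 25},
    {"ax": 0, "ay": 0, "az": -0.1, "dx": 0, "dy": 0, "dz": 0, "gripper": 25}
  ]
}}

```text
time: 10.95
tool_pos: [0.5445, 0.2108, 0.0805]
tcp_rot: [150.2, 1.7, -174.9]
force: [-1.8, -3.7, -0.9]
width: 0.408
```

```bash
python3 st.py; python3 -c "
from h import *
go(RK(),S(.034,0,.1));snap('side','side6.png')"
```

```text
t 10.95 angle ccw 1.631 Tn -0.28 T [-0.57  0.71  0.1 ] F [-1.8 -3.7 -0.9] w 0.408
t 10.95 pos [0.5445 0.2108 0.0805] rot(rad) [-0.0035  0.0017  1.6307] shift cur [ -0.5   0.4 -89.8] shift goal [  0.7   0.5 -89.8] w 0.408 F [-1.8 -3.7 -0.9] T [-0.57  0.71  0.1 ]
```

>>> {"method": "servo_tool", "body": {
  "deltas": [
    {"ax": 0, "ay": 0, "az": 0, "dx": 0, "dy": 0, "dz": 0, "gripper": 50},
    {"ax": 0, "ay": 0, "az": 0, "dx": 0, "dy": 0, "dz": 0, "gripper": 50},
    {"ax": 0, "ay": 0, "az": 0, "dx": 0, "dy": 0, "dz": 0, "gripper": 50},
    {"ax": 0, "ay": 0, "az": 0, "dx": 0, "dy": 0, "dz": -20, "gripper": 50},
    {"ax": 0, "ay": 0, "az": 0, "dx": 0, "dy": 0, "dz": -40, "gripper": 50},
    {"ax": 0, "ay": 0, "az": 0, "dx": 0, "dy": 0, "dz": -20, "gripper": 50}
  ]
}}

```text
time: 11.6
tool_pos: [0.5484, 0.1716, 0.1528]
tcp_rot: [150.2, 1.9, -175.2]
force: [0.5, 0.5, 0.7]
width: 0.583
```

>>> {"method": "servo_tool", "body": {
  "deltas": [
    {"ax": 0, "ay": 0, "az": 0.14, "dx": 0, "dy": 0, "dz": 0, "gripper": 60},
    {"ax": 0, "ay": 0, "az": 0.14, "dx": 0, "dy": 0, "dz": 0, "gripper": 60},
    {"ax": 0, "ay": 0, "az": 0.14, "dx": 0, "dy": 0, "dz": 0, "gripper": 60},
    {"ax": 0, "ay": 0, "az": 0.14, "dx": 0, "dy": 0, "dz": 0, "gripper": 60},
    {"ax": 0, "ay": 0, "az": 0.14, "dx": 0, "dy": 0, "dz": 0, "gripper": 60},
    {"ax": 0, "ay": 0, "az": 0.14, "dx": 0, "dy": 0, "dz": 0, "gripper": 60},
    {"ax": 0, "ay": 0, "az": 0.14, "dx": 0, "dy": 0, "dz": 0, "gripper": 60},
    {"ax": 0, "ay": 0, "az": 0.14, "dx": 0, "dy": 0, "dz": 0, "gripper": 60}
  ]
}}

```text
time: 12.4
tool_pos: [0.5471, 0.1725, 0.1502]
tcp_rot: [164.5, -25.8, 124.3]
force: [-0.2, -0.9, -0.2]
width: 0.703
```

```bash
python3 -c "
from h import *
go(RK(),S(-.028,0,.06));a=snap('side','side7.png')['pixels'];b=snap('top','top7.png')['pixels']
A=cv2.resize(a[150:270,230:330],None,fx=4,fy=4);B=cv2.resize(b[150:250,180:280],None,fx=3.9,fy=4.8)
cv2.imwrite('pics/c7.png',np.hstack([A,B])[:,:,::-1])"
```

```text
t 12.4 pos [0.5471 0.1725 0.1502] rot(rad) [0.0009 0.0031 0.5005] shift cur [-54.8 -30.7  29.9] shift goal [-62.9  -0.6  29.8] w 0.703 F [-0.2 -0.9 -0.2] T [-0.25 -0.01  0.01]
```

View pics/c7.png

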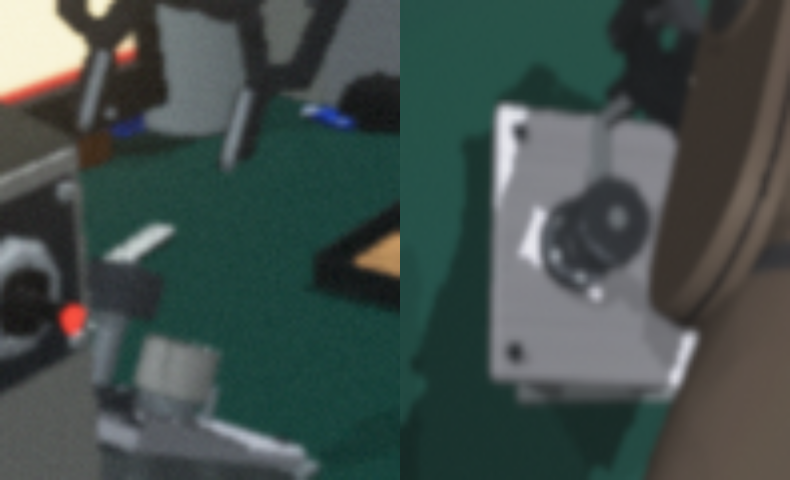

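>>> {"method": "servo_tool", "body": {
  "deltas": [
    {"ax": 0, "ay": 0, "az": 0.125, "dx": 0, "dy": 0, "dz": 0, "gripper": 60},
    {"ax": 0, "ay": 0, "az": 0.125, "dx": 0, "dy": 0, "dz": 0, "gripper": 60},
    {"ax": 0, "ay": 0, "az": 0.125, "dx": 0, "dy": 0, "dz": 0, "gripper": 60},
    {"ax": 0, "ay": 0, "az": 0.125, "dx": 0, "dy": 0, "dz": 0, "gripper": 60},
    {"ax": 0, "ay": 0, "az": 0, "dx": -32, "dy": 0, "dz": 0, "gripper": 60},
    {"ax": 0, "ay": 0, "az": 0, "dx": -31, "dy": 0, "dz": 0, "gripper": 60},
    {"ax": 0, "ay": 0, "az": 0, "dx": 0, "dy": 0, "dz": 30, "gripper": 60},
    {"ax": 0, "ay": 0, "az": 0, "dx": 0, "dy": 0, "dz": 0, "gripper": 60}
  ]
}}

```text
time: 13.3
tool_pos: [0.5459, 0.1331, 0.0894]
tcp_rot: [-179.9, -29.9, 92.4]
force: [-1.3, -1.0, -1.2]
width: 0.703
```

```bash
python3 -c "
from h import *
go(RK(),S(-.028,0,.06))"
```

```text
t 13.3 pos [0.5459 0.1331 0.0894] rot(rad) [-0.0052  0.0013  0.0047] shift cur [ 1.6  2.  -3.3] shift goal [ 1.6  2.  -3.2] w 0.703 F [-1.3 -1.  -1.2] T [-0.26 -0.    0.02]
```

>>> {"method": "servo_tool", "body": {
  "deltas": [
    {"ax": 0, "ay": 0, "az": 0, "dx": 1.5, "dy": 2, "dz": 20, "gripper": 60},
    {"ax": 0, "ay": 0, "az": 0, "dx": 0, "dy": 0, "dz": 20, "gripper": 60},
    {"ax": 0, "ay": 0, "az": 0, "dx": 0, "dy": 0, "dz": 15, "gripper": 60},
    {"ax": 0, "ay": 0, "az": 0, "dx": 0, "dy": 0, "dz": 10, "gripper": 60},
    {"ax": 0, "ay": 0, "az": 0, "dx": 0, "dy": 0, "dz": 0, "gripper": 60}
  ]
}}

```text
time: 13.8
tool_pos: [0.5485, 0.1669, 0.0362]
tcp_rot: [179.9, -29.9, 92.5]
force: [-0.9, -0.0, 0.1]
width: 0.704
```

```bash
python3 -c "
from h import *
go(RK(),S(-.028,0,-.01));b=snap('side','side8.png')
im=cv2.resize(b['pixels'][180:270,240:330,::-1],None,fx=6,fy=6,interpolation=2)
for h,k in((.01,(0,0,255)),(.036,(0,255,0))):
  for s in(-.019,.019,.03):
    cv2.circle(im,tuple(int(v) for v in (proj(b,S(-.028,s,h))-[240,180])*6),2,k,-1)
cv2.imwrite('pics/c8.png',im)"
```

```text
t 13.8 pos [0.5485 0.1669 0.0362] rot(rad) [-0.0013  0.0025  0.0057] shift cur [-1.  -1.9  3.9] shift goal [-1.1 -1.9  3.9] w 0.704 F [-0.9 -0.   0.1] T [-0.24 -0.06 -0.02]
```

View pics/c8.png

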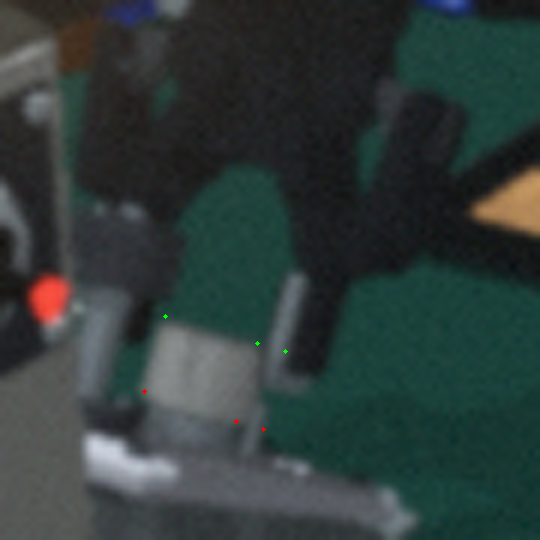

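>>> {"method": "servo_tool", "body": {
  "deltas": [
    {"ax": 0, "ay": 0, "az": 0, "dx": -0.5, "dy": -1, "dz": 8, "gripper": 60},
    {"ax": 0, "ay": 0, "az": 0, "dx": 0, "dy": 0, "dz": 0, "gripper": 45},
    {"ax": 0, "ay": 0, "az": 0, "dx": 0, "dy": 0, "dz": 0, "gripper": 40},
    {"ax": 0, "ay": 0, "az": 0, "dx": 0, "dy": 0, "dz": 0, "gripper": 30},
    {"ax": 0, "ay": 0, "az": 0, "dx": 0, "dy": 0, "dz": 0, "gripper": 30},
    {"ax": 0, "ay": 0, "az": 0, "dx": 0, "dy": 0, "dz": 0, "gripper": 30},
    {"ax": 0, "ay": 0, "az": 0, "dx": 0, "dy": 0, "dz": 0, "gripper": 30}
  ]
}}

```text
time: 14.55
tool_pos: [0.5479, 0.1699, 0.0306]
tcp_rot: [179.9, -29.9, 92.4]
force: [-4.7, -0.9, 6.6]
width: 0.425
```

```bash
python3 -c "
from h import *
go(RK(),S(-.028,0,-.014))"
```

```text
t 14.55 pos [0.5479 0.1699 0.0306] rot(rad) [-0.0006  0.0019  0.0054] shift cur [-0.8 -1.3  1.5] shift goal [-0.8 -1.3  1.5] w 0.425 F [-4.7 -0.9  6.6] T [0.07 0.74 0.41]
```

>>> {"method": "servo_tool", "body": {
  "deltas": [
    {"ax": 0, "ay": 0, "az": 0, "dx": 0, "dy": 0, "dz": -8, "gripper": 30},
    {"ax": 0, "ay": 0, "az": 0, "dx": 0, "dy": 0, "dz": -20, "gripper": 30},
    {"ax": 0, "ay": 0, "az": 0, "dx": 0, "dy": 0, "dz": -30, "gripper": 30},
    {"ax": 0, "ay": 0, "az": 0, "dx": 0, "dy": 0, "dz": -30, "gripper": 30},
    {"ax": 0, "ay": 0, "az": 0, "dx": 0, "dy": 0, "dz": -30, "gripper": 30},
    {"ax": 0, "ay": 0, "az": 0, "dx": 0, "dy": 0, "dz": 0, "gripper": 30}
  ]
}}

```text
time: 15.15
tool_pos: [0.5543, 0.1085, 0.1364]
tcp_rot: [179.1, -29.6, 92.5]
force: [0.7, 0.2, -1.8]
width: 0.426
```

```bash
python3 -c "
from h import *
for y in(182,2):
  R=Ro.from_euler('xyz',[180,0,y],degrees=True)
  go(R,[.5953,-.118,.11])
print(robot.get_obs()['q'].round(1))"
```

```text
t 15.15 pos [0.5543 0.1085 0.1364] rot(rad) [ 0.415  -0.3945 -1.5276] shift cur [-211.3   32.4  -89.2] shift goal [ -33.1 -227.7   26.4] w 0.426 F [ 0.7  0.2 -1.8] T [-0.4  -0.09 -0.07]
t 15.15 pos [0.5543 0.1085 0.1364] rot(rad) [-0.395  -0.4156  1.5376] shift cur [-211.3   32.4  -89.2] shift goal [ 33.1 227.7  26.4] w 0.426 F [ 0.7  0.2 -1.8] T [-0.4  -0.09 -0.07]
[-13.3   7.9 111.9  30.5  70.8 -28.6]
```

>>> {"method": "servo_tool", "body": {
  "deltas": [
    {"ax": 0, "ay": 0, "az": 0, "dx": -35, "dy": 5, "dz": -18, "gripper": 30},
    {"ax": 0, "ay": 0, "az": 0, "dx": -35, "dy": 5, "dz": -18, "gripper": 30},
    {"ax": 0, "ay": 0, "az": 0, "dx": -35, "dy": 5, "dz": -18, "gripper": 30},
    {"ax": 0, "ay": 0, "az": 0, "dx": -35, "dy": 5, "dz": -18, "gripper": 30},
    {"ax": 0, "ay": 0, "az": 0, "dx": -35, "dy": 6, "dz": -18, "gripper": 30},
    {"ax": 0, "ay": 0, "az": 0, "dx": -36, "dy": 6, "dz": -18, "gripper": 30}
  ]
}}

```text
time: 15.75
tool_pos: [0.5916, -0.1254, 0.119]
tcp_rot: [179.8, -29.8, 92.3]
force: [1.0, 0.5, -3.4]
width: 0.42
```

>>> {"method": "servo_tool", "body": {
  "deltas": [
    {"ax": -0.033, "ay": -0.0346, "az": 0.128, "dx": 0, "dy": 0, "dz": 0, "gripper": 30},
    {"ax": -0.033, "ay": -0.0346, "az": 0.128, "dx": 0, "dy": 0, "dz": 0, "gripper": 30},
    {"ax": -0.033, "ay": -0.0346, "az": 0.128, "dx": 0, "dy": 0, "dz": 0, "gripper": 30},
    {"ax": -0.033, "ay": -0.0346, "az": 0.128, "dx": 0, "dy": 0, "dz": 0, "gripper": 30},
    {"ax": -0.033, "ay": -0.0346, "az": 0.128, "dx": 0, "dy": 0, "dz": 0, "gripper": 30},
    {"ax": -0.033, "ay": -0.0346, "az": 0.128, "dx": 0, "dy": 0, "dz": 0, "gripper": 30},
    {"ax": -0.033, "ay": -0.0346, "az": 0.128, "dx": 0, "dy": 0, "dz": 0, "gripper": 30},
    {"ax": -0.033, "ay": -0.0346, "az": 0.128, "dx": 0, "dy": 0, "dz": 0, "gripper": 30}
  ]
}}

```text
time: 16.55
tool_pos: [0.5911, -0.1237, 0.1191]
tcp_rot: [-174.2, -9.0, 30.9]
force: [0.4, 0.4, -2.4]
width: 0.423
```

>>> {"method": "servo_tool", "body": {
  "deltas": [
    {"ax": -0.033, "ay": -0.0346, "az": 0.128, "dx": 0, "dy": 0, "dz": 0, "gripper": 30},
    {"ax": -0.033, "ay": -0.0346, "az": 0.128, "dx": 0, "dy": 0, "dz": 0, "gripper": 30},
    {"ax": -0.033, "ay": -0.0346, "az": 0.128, "dx": 0, "dy": 0, "dz": 0, "gripper": 30},
    {"ax": -0.033, "ay": -0.0346, "az": 0.128, "dx": 0, "dy": 0, "dz": 0, "gripper": 30},
    {"ax": 0, "ay": 0, "az": 0, "dx": 0, "dy": 0, "dz": 0, "gripper": 30}
  ]
}}

```text
time: 17.05
tool_pos: [0.5918, -0.1227, 0.1192]
tcp_rot: [-179.7, 0.6, 2.4]
force: [-0.3, 0.1, -1.5]
width: 0.423
```

```bash
python3 -c "
from h import *
R=Ro.from_euler('xyz',[180,0,2],degrees=True)
go(R,[.5953,-.118,.11])
print(robot.get_obs()['q'].round(1))"
```

```text
t 17.05 pos [ 0.5918 -0.1227  0.1192] rot(rad) [-0.0046  0.0103  0.0069] shift cur [ 3.8 -4.5  9.2] shift goal [ 3.7 -4.6  9.2] w 0.423 F [-0.3  0.1 -1.5] T [ 0.07 -0.06 -0.02]
[-21.3  12.8 104.2   0.   63.7  66.3]
```

>>> {"method": "servo_tool", "body": {
  "deltas": [
    {"ax": -0.0046, "ay": 0.0103, "az": 0.006, "dx": 3.7, "dy": -4.5, "dz": 0, "gripper": 30},
    {"ax": 0, "ay": 0, "az": 0, "dx": 0, "dy": 0, "dz": 30, "gripper": 30},
    {"ax": 0, "ay": 0, "az": 0, "dx": 0, "dy": 0, "dz": 30, "gripper": 30},
    {"ax": 0, "ay": 0, "az": 0, "dx": 0, "dy": 0, "dz": 25, "gripper": 30},
    {"ax": 0, "ay": 0, "az": 0, "dx": 0, "dy": 0, "dz": 15, "gripper": 30},
    {"ax": 0, "ay": 0, "az": 0, "dx": 0, "dy": 0, "dz": 10, "gripper": 30},
    {"ax": 0, "ay": 0, "az": 0, "dx": 0, "dy": 0, "dz": 0, "gripper": 30}
  ]
}}

```text
time: 17.75
tool_pos: [0.5947, -0.1195, 0.0098]
tcp_rot: [180.0, 0.0, 1.9]
force: [-0.2, -1.1, -2.9]
width: 0.424
```

```bash
python3 -c "
from h import *
R=Ro.from_euler('xyz',[180,0,2],degrees=True)
go(R,[.5953,-.118,-.0165])
b=snap('side','side9.png');a=snap('top','top9.png')
im=cv2.resize(b['pixels'][150:240,300:390,::-1],None,fx=5,fy=5,interpolation=2)
# dots: cork corners and expected sample bottom/top
X=Ro.from_euler('z',2,degrees=True)
for sx in(-.022,.022):
  for sy in(-.04,.04):
    cv2.circle(im,tuple(int(v) for v in (proj(b,X.apply([sx,sy,0])+[.5953,-.118,.006])-[300,150])*5),2,(0,0,255),-1)
p=robot.get_obs()['tool_pos']
for dz in(.0225,.0485): cv2.circle(im,tuple(int(v) for v in (proj(b,p+[0,0,dz])-[300,150])*5),2,(0,255,0),-1)
T=cv2.resize(a['pixels'][160:235,350:420,::-1],None,fx=4.5,fy=6)
cv2.imwrite('pics/c9.png',np.hstack([im,T]))"
```

```text
t 17.75 pos [ 0.5947 -0.1195  0.0098] rot(rad) [ 0.0001  0.0008 -0.0009] shift cur [ 0.7 -1.5 26.3] shift goal [ 0.7 -1.5 26.3] w 0.424 F [-0.2 -1.1 -2.9] T [0.   0.01 0.02]
```

View pics/c9.png

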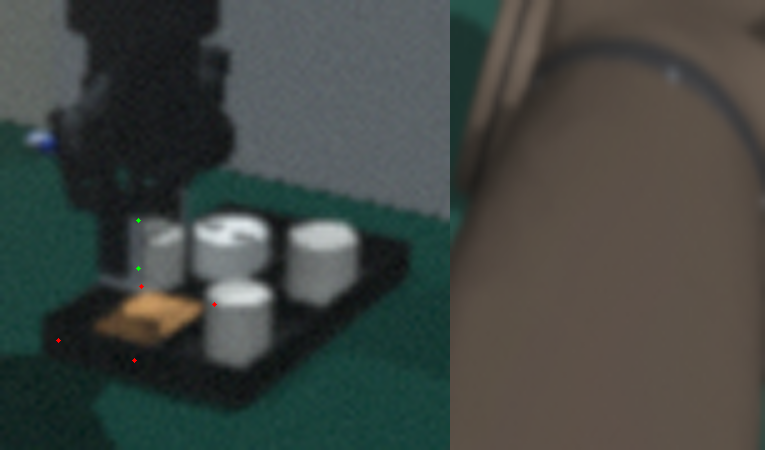

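```bash
python3 -c "
from h import *
b=dict(np.load('pics/side9.png.npz'));p=np.array([.595,-.119,.0098])
o,d=ray(b,*proj(b,p));r=np.cross(d,[0,0,1]);r/=np.linalg.norm(r);f=np.cross([0,0,1],r)
F=lambda q:((proj(b,q)-[300,150])*5).round()
for h in(.0225,.0485):
  print(h,'R',F(p+[0,0,h]+r*.019),'L',F(p+[0,0,h]-r*.019),'near',F(p+[0,0,h]-f*.019),'far',F(p+[0,0,h]+f*.019),'c',F(p+[0,0,h]))
# check stored ones & calibration consistency: stored_2/3 tops in both views
for n,top,side,z in(('s3 (32,34)',((520+.5)/3-.5+350,(145+.5)/3-.5+160),(240/5+300,295/5+150),.037),('s2',((653+.5)/3-.5+350,(142+.5)/3-.5+160),(323/5+300,236/5+150),.035),('s1',((646+.5)/3-.5+350,(67+.5)/3-.5+160),(231/5+300,232/5+150),.027)):
  c=dict(np.load('pics/top0.png.npz'))
  print(n,onz(c,*top,z).round(4) if 0 else onz(c,(top[0]-135),top[1],z).round(4),onz(b,*side,z).round(4))
"

```

```text
0.0225 R [177. 274.] L [102. 274.] near [140. 289.] far [140. 259.] c [140. 274.]
0.0485 R [178. 226.] L [102. 226.] near [140. 240.] far [140. 212.] c [140. 226.]
s3 (32,34) [ 0.5406 -0.1204  0.037 ] [ 0.5338 -0.1146  0.037 ]
s2 [ 0.5441 -0.2135  0.035 ] [ 0.5393 -0.2087  0.035 ]
s1 [ 0.5995 -0.2117  0.027 ] [ 0.5923 -0.2042  0.027 ]
```

>>> {"method": "servo_tool", "body": {
  "deltas": [
    {"ax": 0, "ay": 0, "az": 0, "dx": 0.5, "dy": -1, "dz": 10, "gripper": 30},
    {"ax": 0, "ay": 0, "az": 0, "dx": 0, "dy": 0, "dz": 7, "gripper": 30},
    {"ax": 0, "ay": 0, "az": 0, "dx": 0, "dy": 0, "dz": 4, "gripper": 30},
    {"ax": 0, "ay": 0, "az": 0, "dx": 0, "dy": 0, "dz": 0, "gripper": 30}
  ]
}}

```text
time: 18.25
tool_pos: [0.5952, -0.1185, -0.0109]
tcp_rot: [180.0, 0.0, 1.9]
force: [-0.7, 0.7, -2.3]
width: 0.418
```

>>> {"method": "servo_tool", "body": {
  "deltas": [
    {"ax": 0, "ay": 0, "az": 0, "dx": 0, "dy": 0, "dz": 1.5, "gripper": 30},
    {"ax": 0, "ay": 0, "az": 0, "dx": 0, "dy": 0, "dz": 0, "gripper": 30}
  ]
}}

```text
time: 18.45
tool_pos: [0.5961, -0.1188, -0.0113]
tcp_rot: [179.9, -0.1, 1.9]
force: [0.6, -0.2, -2.4]
width: 0.42
```

>>> {"method": "servo_tool", "body": {
  "deltas": [
    {"ax": 0, "ay": 0, "az": 0, "dx": 0, "dy": 0, "dz": 1, "gripper": 30},
    {"ax": 0, "ay": 0, "az": 0, "dx": 0, "dy": 0, "dz": 0, "gripper": 30}
  ]
}}

```text
time: 18.65
tool_pos: [0.5961, -0.1188, -0.0123]
tcp_rot: [179.9, -0.1, 1.9]
force: [0.3, -0.7, -1.2]
width: 0.419
```

>>> {"method": "servo_tool", "body": {
  "deltas": [
    {"ax": 0, "ay": 0, "az": 0, "dx": 0, "dy": 0, "dz": 1.5, "gripper": 30},
    {"ax": 0, "ay": 0, "az": 0, "dx": 0, "dy": 0, "dz": 0, "gripper": 30}
  ]
}}

```text
time: 18.85
tool_pos: [0.5959, -0.1188, -0.014]
tcp_rot: [179.9, -0.1, 1.9]
force: [-0.2, 0.1, -2.3]
width: 0.422
```

>>> {"method": "servo_tool", "body": {
  "deltas": [
    {"ax": 0, "ay": 0, "az": 0, "dx": 0, "dy": 0, "dz": 1, "gripper": 30},
    {"ax": 0, "ay": 0, "az": 0, "dx": 0, "dy": 0, "dz": 0, "gripper": 30}
  ]
}}

```text
time: 19.05
tool_pos: [0.5959, -0.1187, -0.015]
tcp_rot: [179.9, -0.1, 1.9]
force: [0.3, -0.0, -2.1]
width: 0.421
```

>>> {"method": "servo_tool", "body": {
  "deltas": [
    {"ax": 0, "ay": 0, "az": 0, "dx": 0, "dy": 0, "dz": 0.7, "gripper": 30},
    {"ax": 0, "ay": 0, "az": 0, "dx": 0, "dy": 0, "dz": 0, "gripper": 30}
  ]
}}

```text
time: 19.25
tool_pos: [0.5959, -0.1188, -0.0157]
tcp_rot: [179.9, -0.1, 1.9]
force: [0.2, -0.4, -2.3]
width: 0.424
```

>>> {"method": "servo_tool", "body": {
  "deltas": [
    {"ax": 0, "ay": 0, "az": 0, "dx": 0, "dy": 0, "dz": 0.7, "gripper": 30},
    {"ax": 0, "ay": 0, "az": 0, "dx": 0, "dy": 0, "dz": 0, "gripper": 30}
  ]
}}

```text
time: 19.45
tool_pos: [0.5959, -0.1188, -0.0163]
tcp_rot: [179.9, -0.1, 1.9]
force: [-0.5, 2.1, -2.4]
width: 0.422
```

>>> {"method": "servo_tool", "body": {
  "deltas": [
    {"ax": 0, "ay": 0, "az": 0, "dx": 0, "dy": 0, "dz": 0.7, "gripper": 30},
    {"ax": 0, "ay": 0, "az": 0, "dx": 0, "dy": 0, "dz": 0, "gripper": 30}
  ]
}}

```text
time: 19.65
tool_pos: [0.5961, -0.1188, -0.0167]
tcp_rot: [179.9, -0.1, 1.9]
force: [-0.1, 0.1, -0.3]
width: 0.421
```

>>> {"method": "servo_tool", "body": {
  "deltas": [
    {"ax": 0, "ay": 0, "az": 0, "dx": 0, "dy": 0, "dz": 0.5, "gripper": 30},
    {"ax": 0, "ay": 0, "az": 0, "dx": 0, "dy": 0, "dz": 0, "gripper": 30}
  ]
}}

```text
time: 19.85
tool_pos: [0.5961, -0.1188, -0.0168]
tcp_rot: [179.9, -0.1, 1.9]
force: [-2.2, 0.9, 3.6]
width: 0.427
```

>>> {"method": "servo_tool", "body": {
  "deltas": [
    {"ax": 0, "ay": 0, "az": 0, "dx": 0, "dy": 0, "dz": 0, "gripper": 40},
    {"ax": 0, "ay": 0, "az": 0, "dx": 0, "dy": 0, "dz": 0, "gripper": 46},
    {"ax": 0, "ay": 0, "az": 0, "dx": 0, "dy": 0, "dz": 0, "gripper": 49},
    {"ax": 0, "ay": 0, "az": 0, "dx": 0, "dy": 0, "dz": 0, "gripper": 49},
    {"ax": 0, "ay": 0, "az": 0, "dx": 0, "dy": 0, "dz": -5, "gripper": 49},
    {"ax": 0, "ay": 0, "az": 0, "dx": 0, "dy": 0, "dz": -15, "gripper": 49},
    {"ax": 0, "ay": 0, "az": 0, "dx": 0, "dy": 0, "dz": -30, "gripper": 49},
    {"ax": 0, "ay": 0, "az": 0, "dx": 0, "dy": 0, "dz": -40, "gripper": 49}
  ]
}}

```text
time: 20.65
tool_pos: [0.5945, -0.1182, 0.0726]
tcp_rot: [-180.0, 0.1, 1.9]
force: [1.1, -0.6, 0.8]
width: 0.573
```

>>> {"method": "servo_tool", "body": {
  "deltas": [
    {"ax": 0, "ay": 0, "az": 0, "dx": 0, "dy": 0, "dz": -40, "gripper": 49},
    {"ax": 0, "ay": 0, "az": 0, "dx": 0, "dy": 0, "dz": -40, "gripper": 49},
    {"ax": 0, "ay": 0, "az": 0, "dx": -25, "dy": 35, "dz": -10, "gripper": 49},
    {"ax": 0, "ay": 0, "az": 0, "dx": -25, "dy": 35, "dz": 0, "gripper": 49},
    {"ax": 0, "ay": 0, "az": 0, "dx": -25, "dy": 40, "dz": 0, "gripper": 49},
    {"ax": 0, "ay": 0, "az": 0, "dx": -20, "dy": 40, "dz": 0, "gripper": 49},
    {"ax": 0, "ay": 0, "az": 0, "dx": 0, "dy": 45, "dz": 0, "gripper": 49},
    {"ax": 0, "ay": 0, "az": 0, "dx": 0, "dy": 45, "dz": 0, "gripper": 49}
  ]
}}

```text
time: 21.45
tool_pos: [0.5084, -0.3635, 0.1648]
tcp_rot: [179.8, -0.2, 1.9]
force: [0.5, -0.2, 1.2]
width: 0.573
```

>>> {"method": "servo_tool", "body": {
  "deltas": [
    {"ax": 0, "ay": 0, "az": 0, "dx": 0, "dy": 45, "dz": 0, "gripper": 49},
    {"ax": 0, "ay": 0, "az": 0, "dx": 0, "dy": 45, "dz": 0, "gripper": 49},
    {"ax": 0, "ay": 0, "az": 0, "dx": 0, "dy": 0, "dz": 0, "gripper": 49}
  ]
}}

```text
time: 21.75
tool_pos: [0.511, -0.4571, 0.164]
tcp_rot: [179.7, -0.1, 1.7]
force: [0.6, 0.6, -0.8]
width: 0.571
```

```bash
python3 -c "
from h import *
o=robot.get_obs();print(o['tool_pos'],o['force'])
a=snap('top','topA.png')['pixels'];b=snap('side','sideA.png')['pixels']
A=cv2.resize(a[155:245,190:470],None,fx=2.8,fy=2.8,interpolation=2);B=cv2.resize(b[170:290,235:395],None,fx=2.7,fy=2.7,interpolation=2)
o=np.zeros((252+324,790,3),np.uint8);o[:252,:784]=A;o[252:,:432]=B;cv2.imwrite('pics/cA.png',o[:,:,::-1])"
```

```text
[ 0.51100743 -0.45710999  0.16402967] [ 0.55879159  0.63264345 -0.81451562]
```

View pics/cA.png

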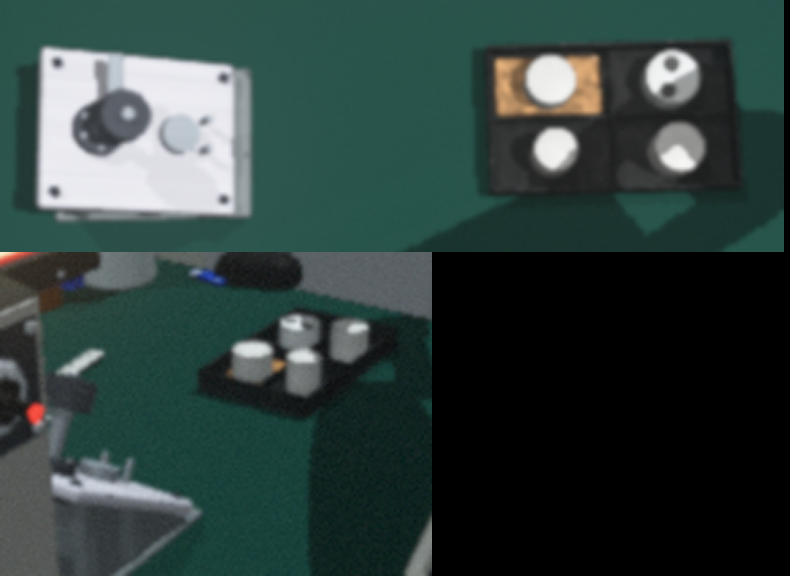

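```bash
python3 -c "
from plant import robot
print(robot.job_done())"
```

```text
the job is handed in; nothing more can be done
None
```

The job is done and handed in at about 22 s on the robot's clock. The metal sample stands on the cork in the empty bay, and the tab is swung aside.

- **Knob:** I gripped the knob along its tilted axis and rocked it from stop to stop ten times. It then turned freely anticlockwise to the last stop. The picture taken then, and the final one, show the tab a quarter turn off the sample.
- **Sample:** I gripped it square to the deck and lifted it straight out. I lowered it upright until the upward force on the tool showed it touching the cork, then released it.
- **Last pictures:** The sample is upright and within the cork. It sits slightly off centre in the top view, mostly from the viewing angle. The three stored samples are in their bays, the pedestal is empty, and the gripper is clear of everything.

Two checks disagreed:

- **Fingertip position:** The pictures put the fingertips about 30 mm behind the reported TCP, where the description says 8 mm ahead. I positioned the fingers by the pictures. Gripping the knob and the sample, and touching down at the height I had worked out, agreed with this.
- **Side camera:** It was off by about 2 mm sideways and 4 mm in height from the top camera over the tray. I used the top view for placing the sample.

I did not confirm on which swing the knob let go.

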